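Seat a sensor block in a sprung clamp jig and pin it shut

TASK

Plug the blue sensor block fully home into the socket of the open clamp jig, swing the hinged white frame down over it, then push the red-knobbed locking pin down through the hole in the frame's green tab and into the hole below. The frame is sprung and will not stay shut by itself: finish while still holding it pressed fully shut, with the pin all the way in and its collar down on the frame. Leave the tube rack, the jar and the cardboard carton where they are.

Things in the scene. Friction and masses are not known exactly. Their poses are not given: they have to be found in the camera images.
- base: Fixed lower half of the jig: grey block 100 (x) x 90 (y) x 45 mm high, socket in its top centre; at x = -70 mm an aluminium boss 40 x 36 x 52 high with the pin hole; hinge posts 64 mm high, 12 wide, at x = +60, y = +-39 mm. Origin: centre of the grey block's underside, on the bench. x points from pin boss to hinge, z up; yaw within +-0.35 rad.
- socket (a point): Centre of the socket's mouth in the base's top face (45 mm up). Socket 32 mm along the base's x by 22 mm along its y, 26 mm deep.
- pin_hole (a point): Centre of the mouth of the vertical pin hole in the boss's top face, 52 mm up, base x = -70 mm. Hole diameter 11.8 mm, through.
- hinge_line (a point): Middle of the frame's hinge axis: base x = +60 mm, 57 mm up, axis along base y. The frame is 8 mm thick (axis at mid thickness), 0.12 kg, 90 mm wide. From 38 to 82 mm off the axis it has a window 32 mm wide (y) that passes over the block's head.
- lid (a joint): Angle of the hinged white frame (rad): 0 = shut and level, 1.57 upright, limit 2.05 leaning away from the boss; starts at 1.7 to 1.92. Stays where left above about 1.1; below that it sinks slowly by its weight until sprung pads under it meet the seated block's flange, leaving it ajar at about 0.08. About 5 N down at the tab shuts it against a rigid stop; it springs up when let go.
- lid_hole (a point): Centre of the 13 mm hole in the frame's green tab, on the outer face (upper when shut), 130 mm off the hinge axis. With the frame shut it lies right over pin_hole, 61 mm above the bench; with it ajar, about 10 mm higher. z is the outer face's normal, -x points from hinge to tab.
- lid_edge (a point): Middle of the free edge of the green tab, 148 mm off the hinge axis, at mid thickness. The tab is 36 mm wide and reaches from 112 to 148 mm off the axis.
- block: Loose sensor block, 70 g, standing on the bench. Origin: centre of its underside, z up. Black plug 30 (x) x 20 (y), 22 mm high, its last 7 mm tapering to 24 x 14; blue flange 34 x 50 (y), 22 to 28 mm up; blue head 26 (x) x 18 (y), 28 to 60 mm up, gripped across its y. Plugged in, its x lies along the base's x (either way round), flange on the base, origin 22 mm below socket.
- stand: Fixed white pin stand 60 x 60 x 55 mm high with a loose 14 mm hole; origin: centre of its underside.
- pin: Loose locking pin, 60 g, hanging upright by its collar in the stand. Origin: on its axis at the collar's underside; z up. Steel shaft 10 mm diameter, 45 mm long below the origin, last 9 mm tapering to 5 mm; collar 24 mm diameter, 5 thick; red knob 20 mm diameter, 5 to 35 mm above the origin. All the way in with the frame shut, origin 61 mm above the bench.
- rack: White tube rack with eight capped tubes, 52 x 94 x 100 mm high, loose; to be left alone. Origin: centre of underside.
- jar: White jar with orange cap, 60 mm diameter, 75 high, loose; to be left alone. Origin: centre of underside.
- carton: Cardboard carton 70 x 110 x 60 mm high, loose; to be left alone. Origin: centre of underside.
Not all that is in view belongs to the job. What is meant by the block is not orange, turquoise or yellow, and is the smaller of those in its own colour.

How it is judged (in metres and radians):
On the way, in this order (a step that is already met when the one before it is completed fails the run):
1. the block is plugged fully into the socket (z of block in the frame of base below 0.0255 m and horizontal distance between block and socket below 0.005 m), for 0.2 s.
2. the frame is swung down onto the seated block (value of joint lid below 0.13 rad and z of block in the frame of base below 0.0255 m), for 0.2 s.
3. the pin is through the frame and in the hole below (value of joint lid below 0.13 rad and z of pin in the frame of base below 0.082 m and horizontal distance between pin and pin_hole below 0.006 m), for 0.1 s.
At the end, for the whole second after the job is handed in: Block within 2.5 mm of fully home and 5 mm of centre; frame held below 0.022 rad (its springs lift it unless pressed); pin in both holes, collar within 3.5 mm of its final height, within 5 mm of the hole's centre; fingers still pressing on pin or frame (all of step 1 and value of joint lid below 0.022 rad and z of pin in the frame of base below 0.0645 m and horizontal distance between pin and pin_hole below 0.005 m and (contact force between the fingers and pin above 1 N or contact force between the fingers and lid above 1 N)); the arm keeps its last pose, push and grip.
It fails at once if the tube rack is disturbed (distance of rack from where it was at the start of the episode above 0.02 m).
It fails at once if the jar is disturbed (distance of jar from where it was at the start of the episode above 0.02 m).
It fails at once if the carton is disturbed (distance of carton from where it was at the start of the episode above 0.02 m).
It also fails if it takes over 72 s, if anything falls off the work surface, if the arm or the gripper's body presses on something with over 40 N, if the wrist force passes 120 N, or if a joint passes its speed limit or range.

ROBOT

A 7-joint arm with a two-finger parallel gripper is mounted at the origin on the work surface. World frame = base frame: x ahead of the robot, y to its left, z up, the work surface at z = 0. Lengths are in mm, angles in rad, forces in N, time in s.
With the tool pointing down it reaches from about 400 to 875 mm from the base axis. Payload 4.4 kg.
Tool frame: the origin (TCP) lies midway between the tips of the shut fingers; the grasp point (between the pads) lies 19 mm behind it (ctrl.grip_point_offset is the distance from the TCP to the grasp point, in mm); z points along the fingers, x is the direction in which the jaws open and shut, and the axes are right-handed (so a half turn about z gives the same grasp; the last joint's range is limited). The gripper opens to 85 mm and grips with 20 to 120 N. Pads are 22 mm wide; open, the fingers measure 114 mm over their backs; the gripper's body (76 mm by 85 mm) begins 54 mm behind the grasp point. The pads swing forward as they close: fully open they stand 13 mm farther back than shut.
Start: joints at [-1.281, 0.628, 0.038, 1.517, -0.027, 0.996, -0.02], TCP at [226.397, 609.313, 201.613] pointing down, gripper open.
Joint ranges: [-3.06, 3.06], [-0.37, 2.12], [-1.25, 1.32], [0.18, 2.47], [-1.1, 4.24], [0.23, 1.98], [-2.94, 2.94]. Speed limits (rad/s): [2.57, 2.57, 3.14, 3.14, 3.14, 3.14, 3.14].

INTERFACE

Orientations are given as [roll, pitch, yaw] about the fixed x, y, z axes, in that order (R = Rz(yaw) Ry(pitch) Rx(roll)).
In Python, from cell import ctrl, viewer gives the robot as it stands.
- The arm moves only by the tool apply_moves, never from a script. Its argument "series" is a list that holds one entry, the list of rows, each a list of 6 numbers: the shift along the tool's x, y, z normalised to -1 to 1, where 1 is 50 mm, then the turn, a rotation vector about the tool's x, y, z normalised to -1 to 1, where 1 is 6 degrees. In form: [[[tx, ty, tz, rx, ry, rz], ...]]. A call has exactly 5 rows; each row shifts and turns the commanded pose from where the row before left it, along the tool's axes as they then stand; what a row does not reach is not made up. A row lasts 1/8 s, in which the tool goes at most 62.5 mm and 10.7 degrees, less where a joint would pass 70% of its speed; a pose out of reach is approached as far as the arm can. A call with a number of a shift or a turn outside -1 to 1 is refused whole. A call with a gripper value outside its range is refused whole. "claw" is the gripper command: -1 is shut, 1 is fully open, values between are in proportion, set as the call begins (left out, the last holds). The fingers move at their own pace and stop on an object; the grip force is fixed at half the most. Time passes only in rows, so rows that do not move let the fingers close, or fill a call up. It gives the time, the measured TCP pose, the force and the opening at its end, in the units of the state.
- ctrl.read_state(): the state, without advancing time (a new reading comes with each control period).
- viewer.get_image(name): name is "scene" or "top" or "wrist"; returns the picture (384x512x3 uint8, blue, green, red); there is no depth.
- viewer.camera_info(name): a dict with "K" (3x3 intrinsics, pixels), "distortion" ([k1, k2, p1, p2, k3] as OpenCV has them; the pictures are not rectified), "R" (3x3) and "t" (3): a world point X has camera coordinates R X + t. Camera axes: x right, y down, z forward; pixel columns grow to the right and rows downward; lengths in mm; the calibration is good to about 2 mm. A picture is of the moment at which its call begins: read the wrist's pose just before it. camera_info takes no time and is no camera call; for the wrist camera it gives the pose at the moment of the call.
- ctrl.finish_job(): hands the job in, once; it reports no verdict.
Trained networks look in the newest picture that a camera, given by its name, has taken for a name from the list of things; names that differ only in an ending like _2 or _b are one class to them, and where a whole thing is asked for, a point or a joint stands for the part that bears it (a point fixed in the world has none). Each returns a list of dicts, best first, with "score" (0 to 1); they miss things now and then, are a little off and sometimes report something else, mostly with a low value. They report only what shows in the picture. A call takes as long as a camera call. They do not tell look-alikes from the thing itself.
- viewer.find_in(camera, label): "location" ([column, row] as shares, 0 to 1, of the picture: columns of its width, rows of its height, amid what is visible of it).
The state is a dict: "clock": time; "qpos": joint angles; "qd": joint speeds; "tau": joint torques, N m; "eef_pos": TCP position; "tool_rot": TCP orientation; "force": force on the tool from outside, world axes, zero at the start; "torque": the same for the moment, N m; "width": finger opening in mm.
Only numpy, scipy, OpenCV 4.12 (cv2) and the standard library are available. Lean on these libraries where they do the work, as an engineer would, in place of code of your own. Each camera call takes 0.05 s, during which the arm holds its last target. There are 200 camera calls.

## Working session

There is one attempt and no reset: what is moved stays moved. The work goes in short steps, Python scripts to look and compute and a tool call to move; the robot and the scene stay as the last step left them, time stands still between calls to the robot, and variables do not carry over. Pictures are saved under pics/ and viewed, about 8 in all and at most 12, crops included, and the job is handed in when it is done.

Besides the shell and the picture viewer there is one more tool, called after "Call:" in YAML: its name, and indented under it one key for each argument. apply_moves: Moves the arm, as the interface text tells. Scaled input: -1 to 1 covers 50 mm each way for a shift and 6 degrees each way for a turn. Its arguments: {"type":"object","properties":{"series":{"type":"array","items":{"type":"array","items":{"type":"array","items":{"type":"number"}}}},"claw":{"type":"number"}},"required":["series"]}

```bash
ls; mkdir -p pics
cat > h.py <<'E'
import numpy as np, cv2
from cell import ctrl, viewer
def ray(cam,px):
    c=viewer.camera_info(cam); K=np.array(c["K"]);d=np.array(c["distortion"]);R=np.array(c["R"]);t=np.array(c["t"]).ravel()
    u=cv2.undistortPoints(np.array([[px]],float),K,d)[0,0]
    return -R.T@t, R.T@np.array([u[0],u[1],1])
def at_z(cam,px,z):
    o,d=ray(cam,px); return o+d*(z-o[2])/d[2]
def proj(cam,X):
    c=viewer.camera_info(cam); R=np.array(c["R"]);t=np.array(c["t"],float).reshape(3)
    return cv2.projectPoints(np.array(X,float).reshape(-1,1,3),cv2.Rodrigues(R)[0],t,np.array(c["K"]),np.array(c["distortion"]))[0][:,0]
def find(cam,l):
    return [(round(r["score"],2),np.round(np.array(r["location"])*[512,384],1).tolist()) for r in viewer.find_in(cam,l)]
E
python3 - <<'E'
from h import *
s=ctrl.read_state(); print({k:np.round(v,3) for k,v in s.items()})
ims=[viewer.get_image(n) for n in("scene","top")]
for n,i in zip(("scene","top"),ims):cv2.imwrite(f"pics/{n}0.png",cv2.resize(i,(800,600),interpolation=cv2.INTER_CUBIC))
for c in("scene","top"):
    i=viewer.camera_info(c);print(c,np.round(-np.array(i["R"]).T@np.array(i["t"]).ravel()),np.round(i["K"],0).tolist())
    for l in("base","socket","pin_hole","block","pin","stand","lid_hole","lid_edge","rack","jar","carton","lid"):print(l,find(c,l))
E
```

```text
pics
{'clock': np.float64(0.0), 'qpos': array([-1.281,  0.629,  0.038,  1.518, -0.027,  0.996, -0.02 ]), 'qd': array([-0.   , -0.002,  0.001,  0.001, -0.002, -0.002, -0.001]), 'tau': array([ 1.0000e-03, -5.6341e+01,  1.2270e+00, -1.9344e+01,  1.1000e-02,
        1.0000e-02,  0.0000e+00]), 'eef_pos': array([226.166, 608.653, 200.714]), 'tool_rot': array([3.142e+00, 2.000e-03, 1.215e+00]), 'force': array([ 0.569, -0.516,  0.355]), 'torque': array([ 0.008, -0.011, -0.038]), 'width': np.float64(85.387)}
scene [1180. -559.  737.] [[354.0, 0.0, 253.0], [0.0, 354.0, 196.0], [0.0, 0.0, 1.0]]
base [(0.67, [257.8, 190.4])]
socket [(0.75, [262.3, 190.3])]
pin_hole [(0.58, [261.7, 187.9])]
block [(0.86, [201.2, 186.1]), (0.8, [180.9, 241.2]), (0.72, [169.5, 198.8]), (0.71, [221.1, 220.8]), (0.69, [189.4, 214.4])]
pin [(0.54, [301.8, 143.4])]
stand [(0.71, [301.2, 159.0])]
lid_hole [(0.56, [267.4, 180.3])]
lid_edge [(0.55, [270.4, 186.5])]
rack [(0.95, [203.3, 266.1])]
jar [(0.92, [374.9, 174.6]), (0.25, [273.0, 181.2])]
carton [(0.86, [100.9, 241.0])]
lid [(0.66, [271.2, 185.7])]
top [361. -64. 985.] [[387.0, 0.0, 261.0], [0.0, 387.0, 195.0], [0.0, 0.0, 1.0]]
base [(0.75, [238.7, 205.2])]
socket [(0.74, [241.4, 203.6])]
pin_hole [(0.62, [243.0, 203.2])]
block [(0.74, [335.0, 260.5]), (0.71, [296.3, 260.1]), (0.57, [302.6, 195.3]), (0.55, [353.9, 190.1]), (0.52, [328.1, 228.3])]
pin [(0.52, [347.2, 147.5]), (0.19, [237.4, 174.5])]
stand [(0.71, [137.0, 255.3])]
lid_hole [(0.8, [240.9, 175.1])]
lid_edge [(0.67, [241.1, 174.9])]
rack [(0.93, [343.6, 149.6])]
jar [(0.69, [93.7, 158.3])]
carton [(0.77, [423.6, 239.0])]
lid [(0.97, [239.7, 176.1])]
```

View pics/scene0.png

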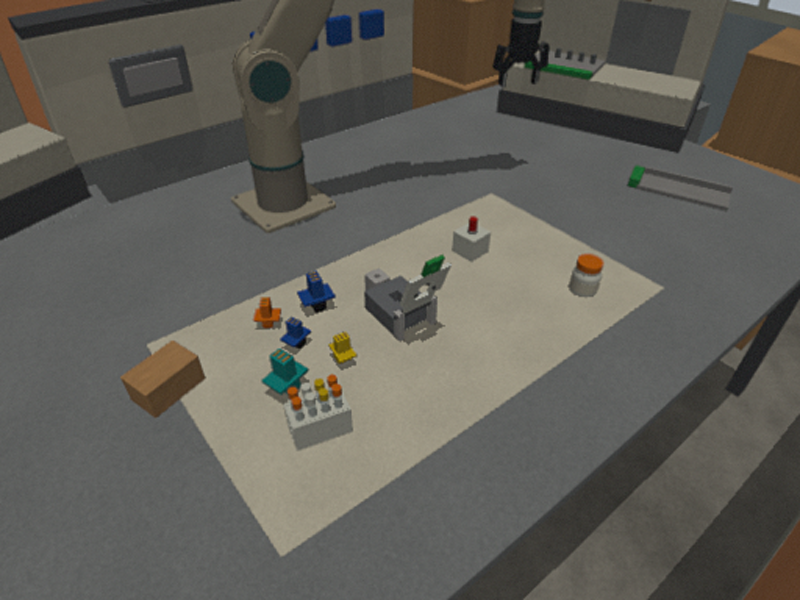

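View pics/top0.png

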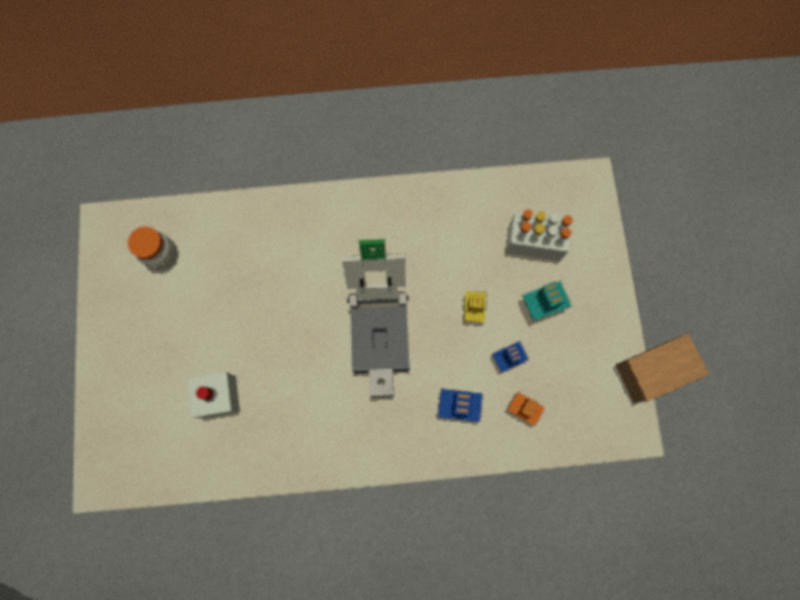

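Scene (800×600): the jig is at (400,300), the pin in its white stand at (472,235), the jar at (587,275), the rack at (318,410) and the carton at (163,378).

Block candidates (top, 800×600):
- big blue (460,405)
- small blue (510,356)
- orange (525,408)
- turquoise (548,300)
- yellow (475,306)

The small blue one at (510,356) fits the description, because it is the smaller of the two in its colour. I'll measure it and crop to confirm.

Run:
```python
from h import *
im=viewer.get_image("top")
cv2.imwrite("pics/crop.png",cv2.resize(im[140:290,200:380],None,fx=4,fy=4,interpolation=cv2.INTER_CUBIC))
P=lambda n,px,z:print(n,np.round(at_z("top",px,z),1))
s=.64
P("block",(326.5,228),28);P("socket",(241.4,216.5),45);P("pinhole",(380*s,382*s),52)
P("post L",(352*s,299*s),64);P("post R",(403*s,299*s),64);P("pin knob",(204*s,394*s),86);P("stand",(137,255.3),45);P("bigblue",(460*s,405*s),28)
P("rack",(343.6,149.6),90);P("jar",(93.7,157),70);P("carton",(423,239),60);P("yellow",(475*s,306*s),28);P("teal",(548*s,300*s),28);P("orange",(525*s,408*s),28)
P("lidhole",(373*s,250*s),180)
hsv=cv2.cvtColor(im,cv2.COLOR_BGR2HSV)
m=cv2.inRange(hsv,(105,120,40),(130,255,255));n,l,st,c=cv2.connectedComponentsWithStats(m)
for i in range(1,n):
    if st[i,4]>30:
        pts=np.argwhere(l==i)[:,::-1].astype(float)
        w=np.array([at_z("top",p,28)[:2] for p in pts],np.float32); print(st[i,4],c[i],cv2.minAreaRect(w))
```

```text
block [ 478.7 -241.3   28. ]
socket [524.6 -33.   45. ]
pinhole [455.1 -31.8  52. ]
post L [5.871e+02 5.000e-01 6.400e+01]
post R [579.7 -79.   64. ]
pin knob [458.  228.4  86. ]
stand [453.4 226.3  45. ]
bigblue [ 409.8 -152.8   28. ]
rack [ 658.5 -297.    90. ]
jar [704.5 321.5  70. ]
carton [ 425.9 -464.5   60. ]
yellow [ 565.6 -195.    28. ]
teal [ 564.4 -315.1   28. ]
orange [ 395.4 -253.9   28. ]
lidhole [626.1 -41.9 180. ]
167 [325.23353293 228.98203593] ((478.2807312011719, -240.21392822265625), (29.563274383544922, 45.49659729003906), 19.117177963256836)
355 [293.69014085 259.41126761] ((410.29547119140625, -152.14463806152344), (62.42178726196289, 41.609718322753906), 78.2392349243164)
```

View pics/crop.png

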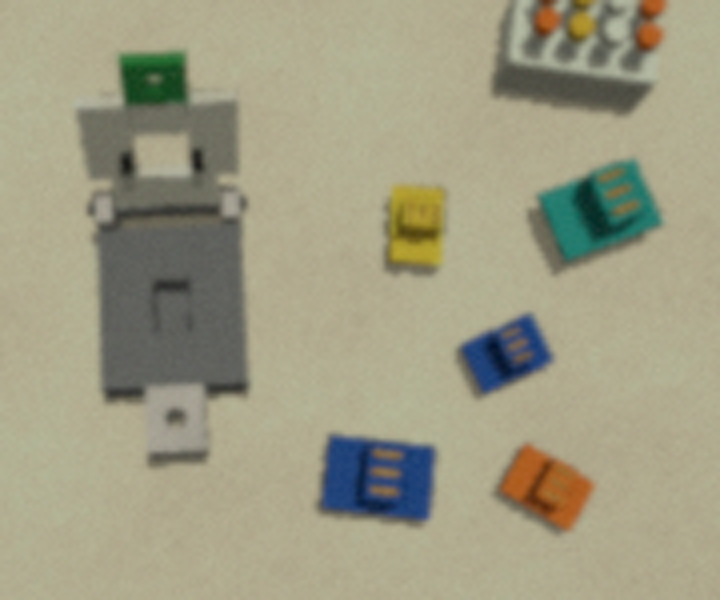

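Crop: the small blue block at crop (507,353) has a flange measuring about 46×30 mm. The big blue one at (378,478) measures about 62×42 mm. So the block is at about (478,-240), flange long axis at about 109°. The jig is at about (524,-34) with yaw about -0.06. Next I'll go over the jig for a wrist view.

```bash
cat >> h.py <<'E'
from scipy.spatial.transform import Rotation as Ro
def plan(x,y,z,yaw,n=None,src=None):
    """rows from the measured pose to a tool-down pose, yaw in deg"""
    s=ctrl.read_state(); p=np.array(s["eef_pos"],float); R=Ro.from_euler("xyz",s["tool_rot"])
    T=np.array([x,y,z],float); RT=Ro.from_euler("xyz",[np.pi,0,np.radians(yaw)])
    rv=(R.inv()*RT).as_rotvec(); d=T-p
    k=max(np.linalg.norm(d)/49,np.degrees(np.linalg.norm(rv))/5.9); n=n or int(np.ceil(k/5)*5) or 5
    for i in range(n):
        Ri=R*Ro.from_rotvec(rv*i/n)
        print(np.round(np.r_[Ri.inv().apply(d/n)/50,np.degrees(rv/n)/6],3).tolist(),end=",\n" if i%5==4 else ",")
def st():
    s=ctrl.read_state(); print("t%.2f"%s["clock"],np.round(s["eef_pos"],1),"rpy",np.round(np.degrees(s["tool_rot"]),1),"F",np.round(s["force"],1),"w%.1f"%s["width"],"q",np.round(s["qpos"],2)); return s
E
python3 - <<'E'
from h import *
s=st(); i=viewer.camera_info("wrist"); R=np.array(i["R"]);o=-R.T@np.array(i["t"]).ravel()
Rt=Ro.from_euler("xyz",s["tool_rot"]).as_matrix()
print("cam in tool",np.round(Rt.T@(o-s["eef_pos"])),"axes",np.round(Rt.T@R.T,2).tolist(),np.round(i["K"]).tolist())
plan(490,-35,300,87)
E
```

```text
t1.35 [226.4 609.3 201.6] rpy [-180.    -0.    69.6] F [-0.3 -0.  -0.3] w85.4 q [-1.28  0.63  0.04  1.52 -0.03  1.   -0.02]
cam in tool [  -0.  -69. -172.] axes [[1.0, 0.0, -0.0], [0.0, 0.96, 0.27], [0.0, -0.27, 0.96]] [[298.0, 0.0, 260.0], [0.0, 298.0, 195.0], [0.0, 0.0, 1.0]]
[-0.683, 0.629, -0.131, -0.0, -0.0, -0.193],[-0.695, 0.615, -0.131, -0.0, -0.0, -0.193],[-0.708, 0.601, -0.131, -0.0, -0.0, -0.193],[-0.72, 0.586, -0.131, -0.0, -0.0, -0.193],[-0.731, 0.571, -0.131, -0.0, -0.0, -0.193],
[-0.743, 0.557, -0.131, -0.0, -0.0, -0.193],[-0.754, 0.541, -0.131, -0.0, -0.0, -0.193],[-0.765, 0.526, -0.131, -0.0, -0.0, -0.193],[-0.775, 0.51, -0.131, -0.0, -0.0, -0.193],[-0.785, 0.495, -0.131, -0.0, -0.0, -0.193],
[-0.795, 0.479, -0.131, -0.0, -0.0, -0.193],[-0.805, 0.462, -0.131, -0.0, -0.0, -0.193],[-0.814, 0.446, -0.131, -0.0, -0.0, -0.193],[-0.823, 0.43, -0.131, -0.0, -0.0, -0.193],[-0.831, 0.413, -0.131, -0.0, -0.0, -0.193],
```

Call:
apply_moves:
  series:
    - [[-0.683,0.629,-0.065,0,0,-0.193],[-0.695,0.615,-0.065,0,0,-0.193],[-0.708,0.601,-0.065,0,0,-0.193],[-0.72,0.586,-0.065,0,0,-0.193],[-0.731,0.571,-0.065,0,0,-0.193]]

```text
clock: 1.98
eef_pos: [314.9, 393.2, 218.2]
tool_rot: [3.141, -0.001, 1.317]
force: [0.9, -0.1, 0.6]
width: 86.0
```

Call:
apply_moves:
  series:
    - [[-0.743,0.557,-0.065,0,0,-0.193],[-0.754,0.541,-0.065,0,0,-0.193],[-0.765,0.526,-0.065,0,0,-0.193],[-0.775,0.51,-0.065,0,0,-0.193],[-0.785,0.495,-0.065,0,0,-0.193]]

```text
clock: 2.6
eef_pos: [402.7, 178.4, 234.5]
tool_rot: [3.141, -0.001, 1.418]
force: [0.7, 0.9, -0.6]
width: 85.3
```

Call:
apply_moves:
  series:
    - [[-0.795,0.479,-0.065,0,0,-0.193],[-0.805,0.462,-0.065,0,0,-0.193],[-0.814,0.446,-0.065,0,0,-0.193],[-0.823,0.43,-0.065,0,0,-0.193],[-0.831,0.413,-0.065,0,0,-0.193]]

```text
clock: 3.22
eef_pos: [490.5, -36.4, 250.7]
tool_rot: [3.141, -0.0, 1.519]
force: [0.5, 0.6, 0.6]
width: 85.4
```

Run:
```python
from h import *
viewer.get_image("wrist");st();im=viewer.get_image("wrist");st()
cv2.imwrite("pics/w1.png",cv2.resize(im,(800,600),interpolation=cv2.INTER_CUBIC)); cv2.imwrite("w1raw.png",im)
for l in("socket","pin_hole","lid_hole","base"):print(l,find("wrist",l))
def pred(x,y,yaw):
    c,s=np.cos(yaw),np.sin(yaw); return lambda a,b,z:[x+a*c-b*s,y+a*s+b*c,z]
```

```text
t3.27 [493.1 -44.1 251.4] rpy [179.7   0.3  86.6] F [ 3.2 -5.9  1.1] w85.3 q [-0.06  0.35  0.12  1.88 -0.05  0.91  1.59]
t3.33 [491.8 -41.  250.9] rpy [179.8   0.2  86.5] F [-0.5 -1.  -0. ] w85.5 q [-0.06  0.34  0.12  1.88 -0.05  0.91  1.59]
socket [(0.59, [269.6, 225.3]), (0.17, [494.2, 129.8])]
pin_hole [(0.7, [269.0, 227.7])]
lid_hole []
base [(0.87, [268.0, 222.1])]
```

View pics/w1.png

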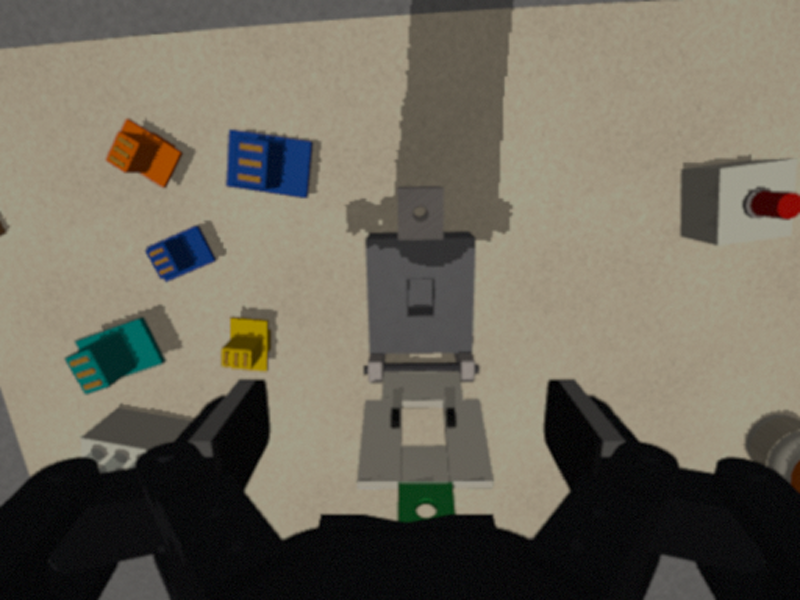

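Wrist view (800×600): pin hole at (420,212), base top corners at (367,236), (474,236), (370,353) and (474,355), hinge posts at (375,370) and (468,370), small blue block at (180,253), pin at (785,205). The tab is hidden low, at (427,500). I'll fit the base and block poses and overlay the fit.

```bash
cat > fit.py <<'E'
from h import *
from scipy.optimize import least_squares
im=cv2.imread("w1raw.png"); k=.64
def T(p,a): # local pts -> world
    x,y,w=p;a=np.array(a,float);c,s=np.cos(w),np.sin(w)
    return np.c_[x+a[:,0]*c-a[:,1]*s,y+a[:,0]*s+a[:,1]*c,a[:,2]]
# image left = -y ; image top = -x
loc=[(-70,0,52),(-50,-45,45),(-50,45,45),(50,-45,45),(50,45,45),(-90,-18,52),(-90,18,52),(60,-39,64),(60,39,64),(-16,-11,45),(-16,11,45)]
px=np.array([(420,212),(367,236),(474,236),(370,353),(474,355),(398,186),(441,186),(375,370),(468,370),(407,278),(434,278)])*k
f=lambda p:(proj("wrist",T(p,loc))-px).ravel()
r=least_squares(f,[525,-35,-.05],loss="soft_l1"); print("base",np.round(r.x,3)); print(np.round(f(r.x).reshape(-1,2),1).tolist())
b=r.x
for n,q in dict(socket=(0,0,45),pin_hole=(-70,0,52),hinge=(60,0,57)).items(): print(n,np.round(T(b,[q])[0],1))
hsv=cv2.cvtColor(im,cv2.COLOR_BGR2HSV); m=cv2.inRange(hsv,(105,120,40),(130,255,255));n,l,s,c=cv2.connectedComponentsWithStats(m)
for i in range(1,n):
    if s[i,4]>60:
        print(s[i],c[i].round(1)); 
P=lambda p,z:np.round(at_z("wrist",np.array(p)*k,z),1)
print("knob top",P((788,206),90),"top-view knob",np.round(at_z("top",(204*k,394*k),86),1))
for q in[(683,167),(720,243)]: print(P(q,0))
for q in[(797,158),(720,168),(718,245)]: print("stand top",P(q,55))
out=cv2.resize(im[100:340,80:360],None,fx=2.8,fy=2.5,interpolation=cv2.INTER_CUBIC)
def dr(pts,cl=True):
    q=((proj("wrist",pts)+.5-[80,100])*[2.8,2.5]); cv2.polylines(out,[q.round().astype(int)],cl,(0,0,255),1,cv2.LINE_AA)
dr(T(b,[(-50,-45,45),(-50,45,45),(50,45,45),(50,-45,45)]));dr(T(b,[(-16,-11,45),(-16,11,45),(16,11,45),(16,-11,45)]));dr(T(b,[(-90,-18,52),(-90,18,52),(-50,18,52),(-50,-18,52)]))
th=np.linspace(0,6.28,20);dr(T(b,np.c_[-70+5.9*np.cos(th),5.9*np.sin(th),th*0+52]))
bl=[(-17,-25,28),(-17,25,28),(17,25,28),(17,-25,28)]
# block: fit silhouette corners of flange
def fb(p): return (proj("wrist",T(p,bl))-BP).ravel()
BP=np.array([(167,280),(216,257),(198,226),(147,250)])*k   # guess, ordering fixed below
best=min((least_squares(lambda p:(proj("wrist",T(p,bl))-np.roll(BP[::d],i,0)).ravel(),[478,-240,.33]) for d in(1,-1) for i in range(4)),key=lambda r:r.cost)
print("block",best.x.round(3),best.cost); dr(T(best.x,bl)); dr(T((478.3,-240.2,.334),bl)); dr(T((478.3,-240.2,.334),[(-13,-9,60),(-13,9,60),(13,9,60),(13,-9,60)]))
cv2.imwrite("pics/fit.png",out)
E
python3 fit.py
```

```text
base [ 5.19234e+02 -2.33630e+01 -3.80000e-02]
[[0.3, 0.1], [-1.4, 0.8], [1.2, -0.1], [-0.5, -0.3], [-0.8, -2.4], [-0.6, 0.2], [1.6, -0.3], [0.0, 1.3], [0.3, 0.5], [0.2, -0.2], [-0.1, -0.4]]
socket [519.2 -23.4  45. ]
pin_hole [449.3 -20.7  52. ]
hinge [579.2 -25.6  57. ]
[ 146   84   53   42 1513] [173.5 104.2]
[ 94 145  43  34 771] [117.  161.4]
knob top [454.2 241.4  90. ] top-view knob [458.  228.4  86. ]
[425.2 213.7   0. ]
[494.4 255.5   0. ]
stand top [421.3 271.4  55. ]
stand top [426.5 211.1  55. ]
stand top [486.4 216.9  55. ]
block [ 4.75166e+02 -2.26690e+02  3.70000e-01] 6.191298440062673
```

View pics/fit.png

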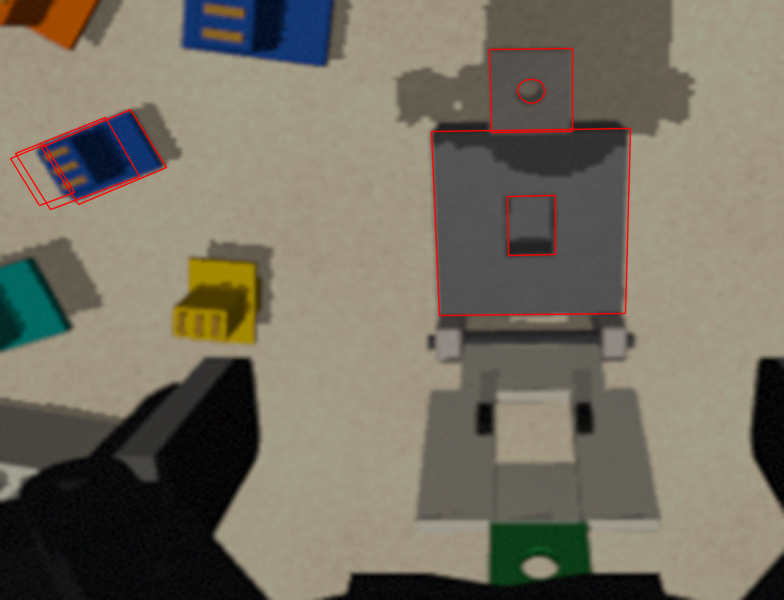

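The base overlay fits well, and so does the socket. However, the arm was still swinging when that picture was taken, so the wrist pose is off by about 8 mm in y. I'll retake it settled and shift the pixels by correlation.

```bash
cat > fit2.py <<'E'
from h import *
from scipy.optimize import least_squares
st(); im=viewer.get_image("wrist"); old=cv2.imread("w1raw.png"); cv2.imwrite("w2raw.png",im); k=.64; st()
def sh(x0,y0,x1,y1):
    t=old[y0:y1,x0:x1]; r=cv2.matchTemplate(im,t,cv2.TM_CCOEFF_NORMED); _,v,_,m=cv2.minMaxLoc(r)
    x,y=m; g=lambda a,b,c:(a-c)/(2*(a-2*b+c))
    d=np.array([x+g(r[y,x-1],r[y,x],r[y,x+1])-x0,y+g(r[y-1,x],r[y,x],r[y+1,x])-y0]); print("shift",d.round(2),round(v,3)); return d
def T(p,a):
    x,y,w=p;a=np.array(a,float);c,s=np.cos(w),np.sin(w)
    return np.c_[x+a[:,0]*c-a[:,1]*s,y+a[:,0]*s+a[:,1]*c,a[:,2]]
loc=[(-70,0,52),(-50,-45,45),(-50,45,45),(50,-45,45),(50,45,45),(-90,-18,52),(-90,18,52),(60,-39,64),(60,39,64),(-16,-11,45),(-16,11,45)]
px=np.array([(420,212),(367,236),(474,236),(370,353),(474,355),(398,186),(441,186),(375,370),(468,370),(407,278),(434,278)])*k+sh(225,112,315,245)
r=least_squares(lambda p:(proj("wrist",T(p,loc))-px).ravel(),[525,-35,-.05],loss="soft_l1"); print("base",r.x.round(3),r.cost)
for n,q in dict(pin_hole=(-70,0,52),hinge=(60,0,57)).items(): print(n,T(r.x,[q])[0].round(1))
lb=[(-17,25,28),(17,25,28),(-13,-9,60),(13,-9,60)]; bp=np.array([(126.4,144),(138.2,166),(93.6,160),(105.7,180)])+sh(85,135,145,185)
rb=least_squares(lambda p:(proj("wrist",T(p,lb))-bp).ravel(),[478,-240,.33]); print("block",rb.x.round(3),rb.cost)
d=sh(430,95,505,160)
for n,q,z in(("knob top",(788,206),90),("st",(720,168),55),("st",(718,245),55)): print(n,at_z("wrist",np.array(q)*k+d,z).round(1))
bx,by=rb.x[:2]; plan(bx,by,130,90+np.degrees(rb.x[2]))
E
python3 fit2.py
```

```text
t3.52 [489.5 -33.9 250.3] rpy [-180.    -0.    87.1] F [ 0.4  0.4 -0.1] w85.5 q [-0.07  0.34  0.11  1.89 -0.05  0.91  1.59]
t3.58 [489.5 -33.6 250.3] rpy [-180.    -0.    87.1] F [-0.  -0.8 -0.4] w85.6 q [-0.07  0.34  0.11  1.89 -0.05  0.91  1.59]
shift [-8.58  3.94] 0.954
base [ 5.23706e+02 -3.44130e+01 -4.10000e-02] 5.384461274787911
pin_hole [453.8 -31.5  52. ]
hinge [583.7 -36.9  57. ]
shift [-8.84  3.13] 0.995
block [ 4.79601e+02 -2.38029e+02  3.83000e-01] 2.5038016716863054
shift [-9.57  5.87] 0.986
knob top [460.1 231.5  90. ]
st [432.7 200.3  55. ]
st [493.1 205.7  55. ]
[-0.819, 0.002, 0.481, -0.001, -0.001, -0.828],[-0.816, -0.069, 0.481, -0.001, -0.001, -0.828],[-0.807, -0.139, 0.481, -0.001, -0.001, -0.828],[-0.792, -0.209, 0.481, -0.001, -0.001, -0.828],[-0.771, -0.276, 0.481, -0.001, -0.001, -0.828],
```

Call:
apply_moves:
  series:
    - [[-0.819,0.002,0.48,0,0,-0.78],[-0.816,-0.067,0.48,0,0,-0.78],[-0.809,-0.135,0.48,0,0,-0.78],[-0.795,-0.2,0.48,0,0,-0.78],[-0.775,-0.265,0.48,0,0,-0.78]]

```text
clock: 4.2
eef_pos: [479.5, -239.2, 129.7]
tool_rot: [3.141, -0.0, 1.932]
force: [-0.6, -0.5, -0.7]
width: 85.3
```

Call:
apply_moves:
  series:
    - [[0,0,0,0,0,0],[0,0,0,0,0,0],[0,0,0,0,0,0],[0,0,0,0,0,0],[0,0,0,0,0,0]]

```text
clock: 4.82
eef_pos: [479.4, -238.9, 130.7]
tool_rot: [3.141, 0.0, 1.928]
force: [0.1, 0.1, 1.0]
width: 85.0
```

Run:
```python
from h import *
st(); im=viewer.get_image("wrist"); st(); cv2.imwrite("w3raw.png",im)
cv2.imwrite("pics/w3.png",cv2.resize(im[80:340,100:420],None,fx=2.4,fy=2.3,interpolation=cv2.INTER_CUBIC)); print(find("wrist","block"))
```

```text
t4.83 [ 479.4 -238.9  130.7] rpy [180.    0.  110.4] F [0.1 0.1 1. ] w85.0 q [ 0.4   0.56  0.02  1.91 -0.01  0.67  2.35]
t4.88 [ 479.3 -239.1  130.6] rpy [180.    0.  110.4] F [-0.5 -0.5  0.7] w85.7 q [ 0.4   0.56  0.02  1.91 -0.01  0.67  2.35]
[(0.92, [169.5, 238.1]), (0.73, [262.0, 184.9]), (0.7, [274.9, 275.6]), (0.56, [276.6, 94.2])]
```

View pics/w3.png

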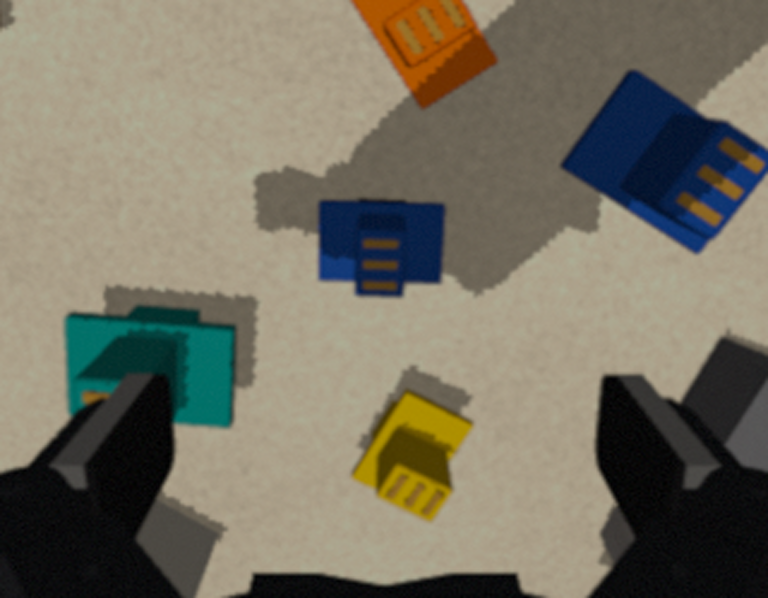

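The view shows the small blue block squarely between the fingers, with flange corners at crop (320,201), (445,205), (441,283) and (320,280). I'll fit the pose and descend.

Run:
```python
from h import *
from scipy.optimize import least_squares
def T(p,a):
    x,y,w=p;a=np.array(a,float);c,s=np.cos(w),np.sin(w)
    return np.c_[x+a[:,0]*c-a[:,1]*s,y+a[:,0]*s+a[:,1]*c,a[:,2]]
lb=[(-17,-25,28),(-17,25,28),(17,25,28),(17,-25,28),(13,-9,60),(13,9,60)]
bp=np.array([(320,201),(445,205),(441,283),(320,280),(357,295),(403,296)])/[2.4,2.3]+[100,80]
r=least_squares(lambda p:(proj("wrist",T(p,lb))-bp).ravel(),[478,-240,.33]);print(r.x.round(3),r.fun.round(1)); st()
plan(r.x[0],r.x[1],33,90+np.degrees(r.x[2]))
```

```text
[ 4.77966e+02 -2.40702e+02  3.28000e-01] [-0.6 -0.4  0.7 -0.6  0.6  0.1 -0.7  0.  -0.9  0.4  0.9  0.6]
t4.92 [ 479.2 -239.3  130.6] rpy [180.    0.  110.4] F [ 0.1  0.2 -0.1] w85.5 q [ 0.4   0.56  0.02  1.91 -0.01  0.67  2.35]
[-0.004, -0.007, 0.39, 0.0, 0.0, 0.055],[-0.004, -0.006, 0.39, 0.0, 0.0, 0.055],[-0.004, -0.006, 0.39, 0.0, 0.0, 0.055],[-0.004, -0.006, 0.39, 0.0, 0.0, 0.055],[-0.004, -0.006, 0.39, 0.0, 0.0, 0.055],
```

Call:
apply_moves:
  series:
    - [[-0.004,-0.007,0.387,0,0,0.055],[-0.004,-0.007,0.387,0,0,0.055],[-0.004,-0.007,0.387,0,0,0.055],[-0.004,-0.007,0.387,0,0,0.055],[-0.004,-0.007,0.387,0,0,0.055]]
  claw: 0.2

```text
clock: 5.55
eef_pos: [477.8, -241.1, 33.0]
tool_rot: [3.141, 0.0, 1.898]
force: [0.1, -0.5, -0.4]
width: 51.1
```

Call:
apply_moves:
  series:
    - [[0,0,0,0,0,0],[0,0,0,0,0,0],[0,0,0,0,0,0],[0,0,0,0,0,0],[0,0,0,0,0,0]]
  claw: -1

```text
clock: 6.18
eef_pos: [477.9, -241.2, 34.0]
tool_rot: [3.141, 0.0, 1.898]
force: [-0.7, 0.6, -0.4]
width: 0.0
```

Run:
```python
from h import *
st()
```

```text
t6.17 [ 477.9 -241.2   34. ] rpy [180.    0.  108.7] F [-0.7  0.6 -0.4] w0.0 q [ 0.4   0.72  0.02  1.97 -0.02  0.45  2.34]
```

The opening reads 0, so the fingers closed on nothing. I'll look.

Run:
```python
from h import *
im=viewer.get_image("wrist"); st(); cv2.imwrite("pics/w4.png",np.vstack([cv2.resize(im,None,fx=1.5,fy=1.5)]))
t=viewer.get_image("top"); b=im.copy()
cv2.imwrite("pics/w4.png",np.hstack([cv2.resize(im,(400,300)),cv2.resize(t[150:300,240:440],(400,300),interpolation=cv2.INTER_CUBIC)]))
```

```text
t6.22 [ 477.8 -241.2   33.8] rpy [180.    0.  108.7] F [-0.   0.   1.1] w0.2 q [ 0.4   0.72  0.02  1.97 -0.02  0.45  2.34]
```

View pics/w4.png

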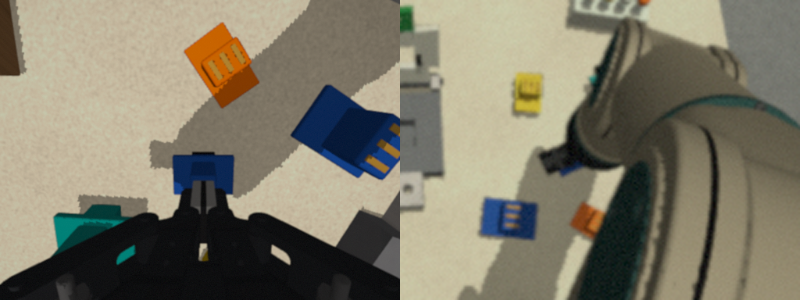

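The block is still upright under the fingers. I'll raise it slightly and zoom in to see whether it is held.

Call:
apply_moves:
  series:
    - [[0,0,-0.2,0,0,0],[0,0,-0.3,0,0,0],[0,0,-0.3,0,0,0],[0,0,0,0,0,0],[0,0,0,0,0,0]]

```text
clock: 6.9
eef_pos: [477.6, -241.1, 73.7]
tool_rot: [3.141, 0.0, 1.898]
force: [-0.1, 0.2, -0.4]
width: -0.3
```

Run:
```python
from h import *
im4=cv2.imread("pics/w4.png")
s=st(); im=viewer.get_image("wrist"); cv2.imwrite("w5raw.png",im)
cv2.imwrite("pics/w5.png",cv2.resize(im[120:360,160:400],(720,600),interpolation=cv2.INTER_CUBIC))
```

```text
t6.90 [ 477.6 -241.1   73.7] rpy [180.    0.  108.7] F [-0.1  0.2 -0.4] w-0.3 q [ 0.4   0.65  0.02  1.95 -0.02  0.54  2.33]
```

View pics/w5.png

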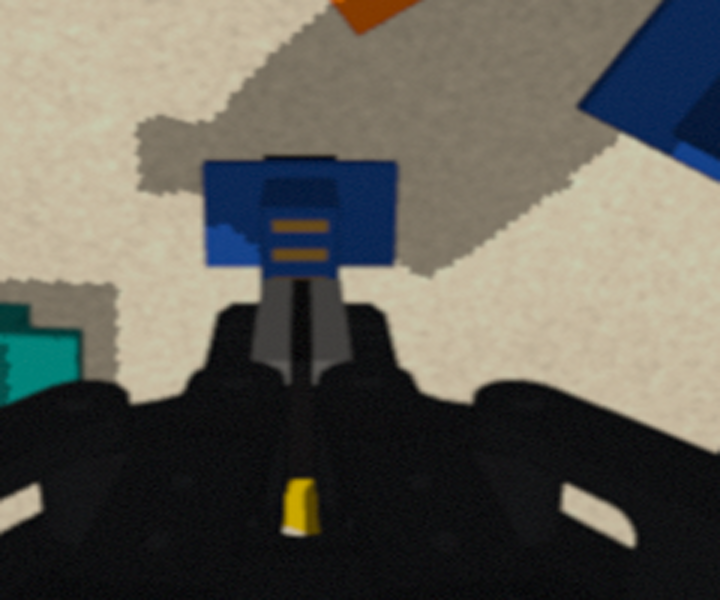

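```bash
cat > fb.py <<'E'
from h import *
from scipy.optimize import least_squares
def T(p,a):
    x,y,w=p;a=np.array(a,float);c,s=np.cos(w),np.sin(w)
    return np.c_[x+a[:,0]*c-a[:,1]*s,y+a[:,0]*s+a[:,1]*c,a[:,2]]
E
python3 - <<'E'
from fb import *
lb=[(-17,-25,28),(-17,25,28),(17,25,28),(17,-25,28),(-13,-9,60),(-13,9,60)]
bp=np.array([(203,160),(398,162),(396,265),(205,265),(265,205),(338,207)])/[3,2.5]+[160,120]
r=least_squares(lambda p:(proj("wrist",T(p,lb))-bp).ravel(),[478,-240,.33]);print(r.x.round(3),r.fun.round(1).reshape(-1,2).tolist()); s=st()
print("TCP px",proj("wrist",[s["eef_pos"]]).round(1), "head top centre",proj("wrist",T(r.x,[(0,0,60)])).round(1))
# scale-free: also fit z offset
r=least_squares(lambda p:(proj("wrist",T(p[:3],lb)+[0,0,p[3]])-bp).ravel(),[478,-240,.33,0]);print("with z",r.x.round(3),r.fun.round(1).reshape(-1,2).tolist())
E
```

```text
[ 4.77853e+02 -2.40435e+02  3.20000e-01] [[-0.5, 0.2], [0.9, -0.1], [-0.0, 0.8], [-0.1, 0.4], [-1.7, -0.2], [1.5, -0.8]]
t6.95 [ 477.4 -241.    73.4] rpy [-180.    -0.   108.7] F [-0.7 -0.3  0. ] w-0.2 q [ 0.4   0.65  0.02  1.95 -0.02  0.54  2.33]
TCP px [[259.6 227.4]] head top centre [[260.2 220.6]]
with z [ 4.79150e+02 -2.39993e+02  3.20000e-01 -4.45700e+00] [[0.2, 0.6], [0.2, 0.2], [-0.7, 0.3], [0.5, -0.1], [-1.4, -0.2], [1.2, -0.8]]
```

The block has not moved: it is at (477.9,-240.4), directly under the TCP. In the pictures the open fingertips are spaced 180 px for 85 mm, which puts them at a depth of about 141 mm instead of about 168. So the fingertips really sit about 30 mm behind the reported TCP, and they closed above the head. I'll check the offset.

Run:
```python
from fb import *
print("gpo",ctrl.grip_point_offset,[a for a in dir(ctrl) if a[0]!="_"]); s=ctrl.read_state()
R=Ro.from_euler("xyz",s["tool_rot"]).as_matrix()
# shut finger front-edge tip seen at raw row 232; open inner tips spacing
for d in(0,20,26,30,34,40):
    P=[s["eef_pos"]+R@np.array(q,float) for q in((0,-11,-d),(42.5,-11,-d-13),(-42.5,-11,-d-13))]
    q=proj("wrist",P); print(d,"shut row",q[0,1].round(1),"open row",q[1,1].round(1),"spacing",(q[1,0]-q[2,0]).round(1))
```

```text
gpo 18.700000000000003 ['MotionError', 'finish_job', 'grip_point_offset', 'read_state']
0 shut row 210.6 open row 217.8 spacing 149.2
20 shut row 222.3 open row 231.4 spacing 168.2
26 shut row 226.3 open row 236.2 spacing 174.9
30 shut row 229.2 open row 239.6 spacing 179.6
34 shut row 232.3 open row 243.2 spacing 184.6
40 shut row 237.1 open row 249.0 spacing 192.7
```

All three cues agree: the real tips are about 32 mm behind the reported TCP. I'll descend to TCP z≈6, which puts the tips at about 38.

Call:
apply_moves:
  series:
    - [[0,0,0,0,0,0],[0,0,0.3,0,0,0],[0,0,0.3,0,0,0],[0,0,0.3,0,0,0],[0,0,0.14,0,0,0]]
  claw: 0.4

```text
clock: 7.58
eef_pos: [476.8, -240.7, 19.9]
tool_rot: [-3.14, -0.002, 1.898]
force: [-0.3, 0.2, -0.3]
width: 59.5
```

Call:
apply_moves:
  series:
    - [[0,0,0.15,0,0,0],[0,0,0.13,0,0,0],[0,0,0,0,0,0],[0,0,0,0,0,0],[0,0,0,0,0,0]]

```text
clock: 8.2
eef_pos: [477.9, -241.2, 8.0]
tool_rot: [3.141, 0.0, 1.898]
force: [0.1, -0.1, 0.5]
width: 59.6
```

Call:
apply_moves:
  series:
    - [[0,0,0,0,0,0],[0,0,0,0,0,0],[0,0,0,0,0,0],[0,0,0,0,0,0],[0,0,0,0,0,0]]
  claw: -1

```text
clock: 8.82
eef_pos: [477.9, -241.2, 7.9]
tool_rot: [3.141, 0.0, 1.898]
force: [-0.7, -0.1, 5.0]
width: 17.1
```

Gripped: the width is 17.1 mm, which matches the 18 mm head. I'll lift and carry it over the socket.

Call:
apply_moves:
  series:
    - [[0,0,-0.2,0,0,0],[0,0,-0.4,0,0,0],[0,0,-0.5,0,0,0],[0,0,-0.5,0,0,0],[0,0,-0.25,0,0,0]]

```text
clock: 9.45
eef_pos: [478.1, -241.3, 101.5]
tool_rot: [3.14, 0.001, 1.898]
force: [-0.0, 0.6, -0.9]
width: 16.8
```

Run:
```python
from fb import *
st(); plan(524,-35,100,87.4,n=5)
```

```text
t9.45 [ 478.1 -241.3  101.5] rpy [1.799e+02 1.000e-01 1.087e+02] F [-0.   0.6 -0.9] w16.8 q [ 0.4   0.61  0.02  1.94 -0.02  0.6   2.33]
[0.723, 0.439, 0.006, 0.003, 0.002, 0.711],[0.753, 0.384, 0.006, 0.003, 0.002, 0.711],[0.78, 0.327, 0.006, 0.003, 0.002, 0.711],[0.802, 0.268, 0.006, 0.003, 0.002, 0.711],[0.82, 0.208, 0.006, 0.003, 0.002, 0.711],
```

Call:
apply_moves:
  series:
    - [[0.723,0.439,0,0,0,0.711],[0.753,0.384,0,0,0,0.711],[0.78,0.327,0,0,0,0.711],[0.802,0.268,0,0,0,0.711],[0.82,0.208,0,0,0,0.711]]

```text
clock: 10.07
eef_pos: [523.4, -33.3, 99.8]
tool_rot: [-3.141, 0.0, 1.523]
force: [0.0, -0.4, -2.0]
width: 17.0
```

Call:
apply_moves:
  series:
    - [[0,0,0.2,0,0,0],[0,0,0.1,0,0,0],[0,0,0,0,0,0],[0,0,0,0,0,0],[0,0,0,0,0,0]]

```text
clock: 10.7
eef_pos: [523.7, -35.5, 85.3]
tool_rot: [3.141, 0.0, 1.524]
force: [-0.0, -0.1, -0.9]
width: 16.8
```

Run:
```python
from fb import *
s=st(); im=viewer.get_image("wrist"); cv2.imwrite("w6raw.png",im); st()
out=cv2.resize(im[60:340,140:400],(780,600),interpolation=cv2.INTER_CUBIC)
# predicted outline of base at estimate
b=(524,-35,-.045); 
for pts in([(-50,-45,45),(-50,45,45),(50,45,45),(50,-45,45)],[(-90,-18,52),(-90,18,52),(-50,18,52),(-50,-18,52)],[(-16,-11,45),(-16,11,45),(16,11,45),(16,-11,45)]):
    q=(proj("wrist",T(b,pts))+.5-[140,60])*[3,600/280]; print(q.round().tolist()); cv2.polylines(out,[q.round().astype(int)],True,(0,0,255),1,cv2.LINE_AA)
th=np.linspace(0,6.28,20); q=(proj("wrist",T(b,np.c_[-70+5.9*np.cos(th),5.9*np.sin(th),th*0+52]))+.5-[140,60])*[3,600/280]; cv2.polylines(out,[q.round().astype(int)],True,(0,0,255),1,cv2.LINE_AA)
cv2.imwrite("pics/w6.png",out)
```

```text
t10.70 [523.7 -35.5  85.3] rpy [180.    0.   87.3] F [-0.  -0.1 -0.9] w16.8 q [-0.09  0.63  0.16  1.98 -0.18  0.55  1.71]
t10.75 [523.7 -35.3  85.4] rpy [180.   -0.   87.3] F [ 0.6 -0.9 -1. ] w16.7 q [-0.09  0.63  0.16  1.98 -0.18  0.55  1.71]
[[172.0, 173.0], [554.0, 173.0], [532.0, 445.0], [194.0, 445.0]]
[[280.0, 42.0], [446.0, 42.0], [442.0, 175.0], [284.0, 175.0]]
[[318.0, 273.0], [408.0, 273.0], [406.0, 360.0], [320.0, 360.0]]
```

View pics/w6.png

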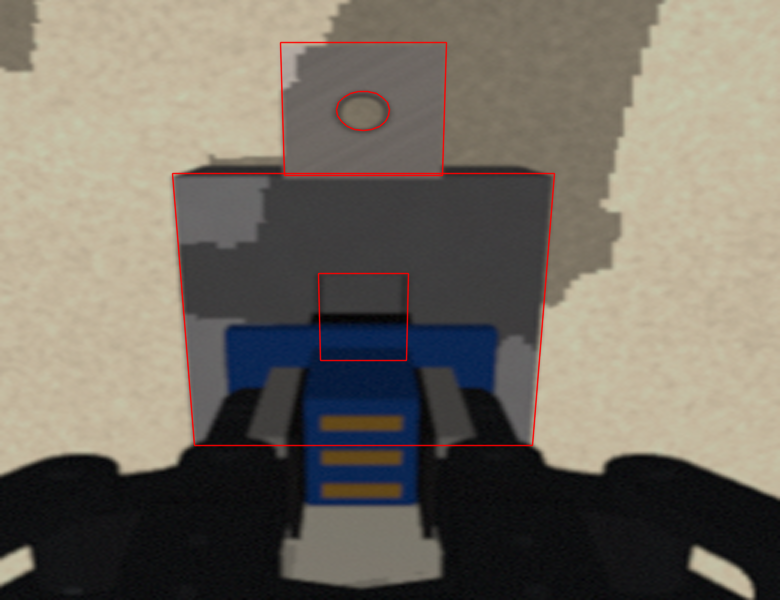

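The overlay matches the base, boss and hole within a pixel: hole seen at (362,112) and predicted at (363,111). I'll check the block's offset in the grip from its corners.

Run:
```python
from fb import *
from scipy.optimize import least_squares
s=st(); z=s["eef_pos"][2]-7.9
lb=[(-17,-25,28+z),(-17,25,28+z),(-13,-9,60+z),(-13,9,60+z),(13,-9,60+z),(13,9,60+z)]
bp=np.array([(226,326),(496,326),(304,400),(418,400),(306,505),(417,505)])/[3,600/280]+[140,60]-.5
r=least_squares(lambda p:(proj("wrist",T(p[:3],lb)+[0,0,p[3]])-bp).ravel(),[524,-35,-.045,0]);print(r.x.round(3),r.fun.round(1).reshape(-1,2).tolist())
r=least_squares(lambda p:(proj("wrist",T(p[:3],lb))-bp).ravel(),[524,-35,-.045]);print(r.x.round(3),r.fun.round(1).reshape(-1,2).tolist())
```

```text
t10.75 [523.7 -35.3  85.4] rpy [180.   -0.   87.3] F [ 0.6 -0.9 -1. ] w16.7 q [-0.09  0.63  0.16  1.98 -0.18  0.55  1.71]
[ 5.25239e+02 -3.54080e+01 -4.40000e-02 -2.43900e+00] [[-0.4, 1.6], [0.5, 1.5], [-1.0, -1.1], [1.0, -1.2], [-0.5, -0.1], [0.4, -0.1]]
[ 5.24021e+02 -3.53480e+01 -4.40000e-02] [[-1.1, 1.0], [1.3, 0.8], [-1.4, -1.3], [1.4, -1.3], [-0.9, 0.8], [0.8, 0.7]]
```

Call:
apply_moves:
  series:
    - [[0,-0.01,0.3,0,0,0],[0,0,0.3,0,0,0],[0,0,0.1,0,0,0],[0,0,0.08,0,0,0],[0,0,0.06,0,0,0]]

```text
clock: 11.38
eef_pos: [523.2, -34.7, 42.9]
tool_rot: [-3.142, 0.0, 1.525]
force: [-0.6, -0.7, -1.2]
width: 16.8
```

Call:
apply_moves:
  series:
    - [[0,0,0.06,0,0,0],[0,0,0.06,0,0,0],[0,0,0.04,0,0,0],[0,0,0,0,0,0],[0,0,0,0,0,0]]

```text
clock: 12.0
eef_pos: [523.1, -34.7, 35.1]
tool_rot: [3.142, -0.0, 1.525]
force: [-0.4, -0.5, -0.6]
width: 17.0
```

Call:
apply_moves:
  series:
    - [[0,0,0.04,0,0,0],[0,0,0.04,0,0,0],[0,0,0.02,0,0,0],[0,0,0,0,0,0],[0,0,0,0,0,0]]

```text
clock: 12.62
eef_pos: [523.2, -34.7, 30.8]
tool_rot: [3.141, -0.0, 1.525]
force: [-1.4, -0.3, 8.1]
width: 17.1
```

It seats at z 30.8, as predicted (31), with 8 N of contact. I'll press a bit more, then release and rise.

Call:
apply_moves:
  series:
    - [[0,0,0.03,0,0,0],[0,0,0.02,0,0,0],[0,0,0,0,0,0],[0,0,-0.03,0,0,0],[0,0,0,0,0,0]]

```text
clock: 13.25
eef_pos: [523.2, -34.8, 30.8]
tool_rot: [3.141, -0.0, 1.525]
force: [-3.1, 0.2, 17.3]
width: 17.0
```

Call:
apply_moves:
  series:
    - [[0,0,0,0,0,0],[0,0,0,0,0,0],[0,0,0,0,0,0],[0,0,0,0,0,0],[0,0,-0.1,0,0,0]]
  claw: 0

```text
clock: 13.88
eef_pos: [522.7, -34.7, 33.9]
tool_rot: [-3.141, -0.0, 1.526]
force: [-0.2, -0.6, -0.1]
width: 42.8
```

Call:
apply_moves:
  series:
    - [[0,0,-0.5,0,0,0],[0,0,-0.9,0,0,0],[0,0,-1,0,0,0],[0,0,-1,0,0,0],[0,0,-0.6,0,0,0]]

```text
clock: 14.5
eef_pos: [523.9, -34.8, 237.1]
tool_rot: [3.138, -0.0, 1.525]
force: [0.4, -0.0, -0.2]
width: 42.8
```

Run:
```python
from fb import *
viewer.get_image("wrist");viewer.get_image("wrist");viewer.get_image("wrist");viewer.get_image("wrist")
s=st(); im=viewer.get_image("wrist"); cv2.imwrite("w7raw.png",im); st(); print(np.round(viewer.camera_info("wrist")["t"],1))
cv2.imwrite("pics/w7.png",cv2.resize(im,(800,600),interpolation=cv2.INTER_CUBIC))
h=(583.9,-37.7,57);b=(524,-35,-.045)
for a in(1.7,1.8,1.92):
    print(a,T(b,[(60-130*np.cos(a),0,57+130*np.sin(a)),(60-148*np.cos(a),0,57+148*np.sin(a))]).round(1).tolist(),proj("wrist",T(b,[(60-112*np.cos(a),0,57+112*np.sin(a)),(60-38*np.cos(a),0,57+38*np.sin(a))])).round(0).tolist())
```

```text
t14.70 [523.  -34.6 234.4] rpy [180.   -0.   87.4] F [-0.4  0.2 -0.4] w43.0 q [-0.15  0.42  0.23  1.83 -0.12  0.91  1.66]
t14.75 [522.3 -34.6 233.5] rpy [-179.9   -0.    87.4] F [ 0.4  0.2 -0.6] w42.9 q [-0.15  0.42  0.23  1.83 -0.12  0.91  1.66]
[  11.1 -547.   268.6]
1.7 [[600.7, -38.5, 185.9], [603.0, -38.6, 203.8]] [[260.0, 279.0], [260.0, 237.0]]
1.8 [[613.4, -39.0, 183.6], [617.5, -39.2, 201.1]] [[260.0, 288.0], [260.0, 239.0]]
1.92 [[628.4, -39.7, 179.2], [634.5, -40.0, 196.1]] [[260.0, 298.0], [260.0, 242.0]]
```

View pics/w7.png

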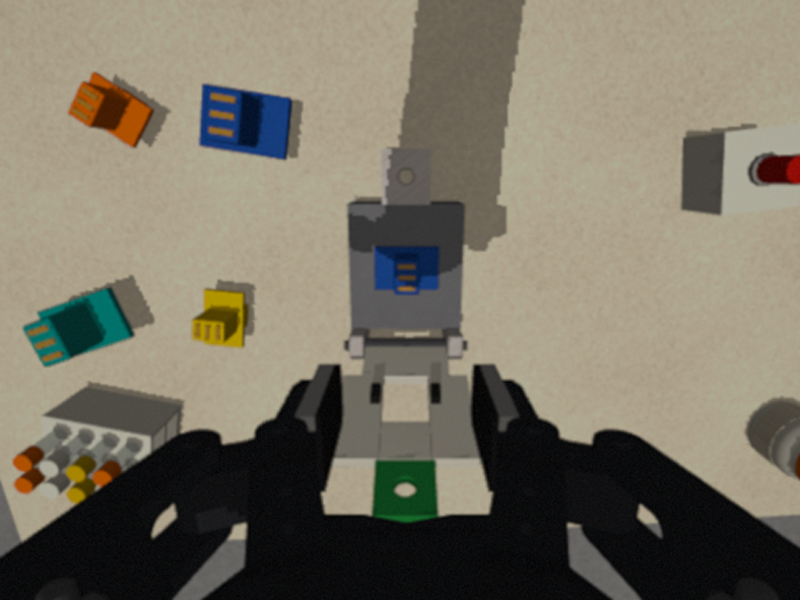

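The picture shows the block seated flat and centred in the base, flange at (406,268). The frame is open with its tab near edge at (405,460), so about 1.87 rad. Next: shut the fingers, pass over the frame, drop behind it and push it towards the robot.

Call:
apply_moves:
  series:
    - [[0,0.3,0,0,0,0],[0,0.7,0,0,0,0],[0,0.8,0,0,0,0],[0,0.75,0,0,0,0],[0,0.4,0,0,0,0]]
  claw: -1

```text
clock: 15.38
eef_pos: [671.0, -41.4, 231.3]
tool_rot: [-3.138, 0.0, 1.526]
force: [-0.2, 0.9, -0.8]
width: -0.1
```

Call:
apply_moves:
  series:
    - [[0,0,0.3,0,0,0],[0,0,0.6,0,0,0],[0,0,0.7,0,0,0],[0,0,0.5,0,0,0],[0,0,0.2,0,0,0]]

```text
clock: 16.0
eef_pos: [667.0, -41.2, 115.9]
tool_rot: [-3.135, -0.0, 1.525]
force: [0.3, -0.2, 0.0]
width: 0.1
```

Call:
apply_moves:
  series:
    - [[0,-0.3,0,0,0,0],[0,-0.4,0,0,0,0],[0,-0.3,0,0,0,0],[0,-0.3,0,0,0,0],[0,-0.3,0,0,0,0]]

```text
clock: 16.62
eef_pos: [589.9, -37.8, 119.4]
tool_rot: [3.141, -0.0, 1.525]
force: [0.5, 0.1, -1.4]
width: 0.1
```

Call:
apply_moves:
  series:
    - [[0,-0.3,0,0,0,0],[0,-0.3,0,0,0,0],[0,-0.3,0,0,0,0],[0,-0.25,0,0,0,0],[0,-0.15,0,0,0,0]]

```text
clock: 17.25
eef_pos: [524.6, -34.8, 119.2]
tool_rot: [-3.141, -0.0, 1.525]
force: [0.7, 0.7, -0.9]
width: 0.3
```

Run:
```python
from fb import *
s=st(); im=viewer.get_image("scene"); st()
b=(524,-35,-.045)
print("lid",find("scene","lid"),find("scene","lid_hole"),find("scene","lid_edge"))
hsv=cv2.cvtColor(im,cv2.COLOR_BGR2HSV); m=cv2.inRange(hsv,(50,90,30),(75,255,255)); m[:150]=0; m[:,:200]=0;m[:,340:]=0
ys,xs=np.nonzero(m); print("green",len(xs),xs.mean() if len(xs) else 0,ys.mean() if len(ys) else 0)
for a in(1.9,1.5,1.2,1.0,.8,.5,.08): print(a,proj("scene",T(b,[(60-130*np.cos(a),0,57+130*np.sin(a))])).round(1).tolist())
```

```text
t17.25 [524.6 -34.8 119.2] rpy [-180.    -0.    87.4] F [ 0.7  0.7 -0.9] w0.3 q [-0.11  0.57  0.19  1.95 -0.17  0.63  1.71]
t17.30 [523.7 -34.7 119.1] rpy [-179.9   -0.    87.4] F [-1.4 -1.  -0.6] w-0.1 q [-0.11  0.57  0.19  1.95 -0.17  0.63  1.71]
lid [(0.91, [262.9, 175.6])] [(0.67, [261.0, 175.3])] [(0.82, [253.5, 178.0])]
green 56 246.16071428571428 156.39285714285714
1.9 [[276.5, 169.1]]
1.5 [[264.9, 158.1]]
1.2 [[256.6, 154.4]]
1.0 [[251.8, 154.1]]
0.8 [[247.8, 155.6]]
0.5 [[243.4, 160.5]]
0.08 [[240.9, 171.7]]
```

The green tab in the scene view at (246,156) gives a lid angle of about 0.75 rad, and it is sinking by itself. Next I'll go to the pin while it does.

Call:
apply_moves:
  series:
    - [[0.2,0,-0.5,0,0,0],[0.5,0,-0.3,0,0,0],[0.65,-0.2,0,0,0,0],[0.75,-0.2,0,0,0,0],[0.75,-0.2,0,0,0,0]]
  claw: 0.2

```text
clock: 18.08
eef_pos: [502.5, 110.1, 159.2]
tool_rot: [3.141, -0.0, 1.525]
force: [0.4, 0.1, -0.2]
width: 51.3
```

Call:
apply_moves:
  series:
    - [[0.75,-0.2,0.1,0,0,0],[0.7,-0.2,0.2,0,0,0],[0.55,-0.2,0.28,0,0,0],[0.3,-0.2,0.25,0,0,0],[0.11,-0.12,0.15,0,0,0]]

```text
clock: 18.7
eef_pos: [460.9, 231.7, 109.3]
tool_rot: [-3.141, 0.001, 1.527]
force: [0.3, 1.3, 0.5]
width: 51.4
```

Call:
apply_moves:
  series:
    - [[0,0,0,0,0,0],[0,0,0,0,0,0],[0,0,0,0,0,0],[0,0,0,0,0,0],[0,0,0,0,0,0]]

```text
clock: 19.32
eef_pos: [461.8, 231.2, 110.3]
tool_rot: [3.141, -0.0, 1.525]
force: [-0.3, -0.7, -1.0]
width: 51.0
```

Run:
```python
from fb import *
from scipy.optimize import least_squares
s=st(); im=viewer.get_image("wrist"); st(); cv2.imwrite("w8raw.png",im)
hsv=cv2.cvtColor(im,cv2.COLOR_BGR2HSV); m=cv2.inRange(hsv,(0,150,60),(6,255,255))|cv2.inRange(hsv,(174,150,60),(180,255,255))
n,l,stt,c=cv2.connectedComponentsWithStats(m)
for i in range(1,n):
    if stt[i,4]>40: print(stt[i],c[i].round(1))
print("pred",proj("wrist",[(460,231,75),(460,231,90),(460,231,60)]).round(1).tolist(),find("wrist","pin"),find("wrist","stand"))
cv2.imwrite("pics/w8.png",cv2.resize(im[100:340,140:400],(650,600),interpolation=cv2.INTER_CUBIC))
g=viewer.get_image("scene");hsv=cv2.cvtColor(g,cv2.COLOR_BGR2HSV); m=cv2.inRange(hsv,(50,90,30),(75,255,255)); m[:150]=0; m[:,:200]=0;m[:,340:]=0
ys,xs=np.nonzero(m); print("green",len(xs),xs.mean(),ys.mean())
```

```text
t19.32 [461.8 231.2 110.3] rpy [180.   -0.   87.4] F [-0.3 -0.7 -1. ] w51.0 q [-0.65  0.58  0.2   1.98 -0.2   0.6   1.2 ]
t19.38 [461.7 231.3 110.2] rpy [180.   -0.   87.4] F [ 0.5 -0.4  0.4] w51.2 q [-0.65  0.58  0.2   1.98 -0.2   0.6   1.2 ]
[248 197  27  29 564] [261.2 212.2]
pred [[259.6, 207.2], [259.6, 214.0], [259.7, 201.2]] [(0.78, [259.1, 205.6])] [(0.82, [262.7, 184.1])]
green 85 240.4470588235294 171.2941176470588
```

View pics/w8.png

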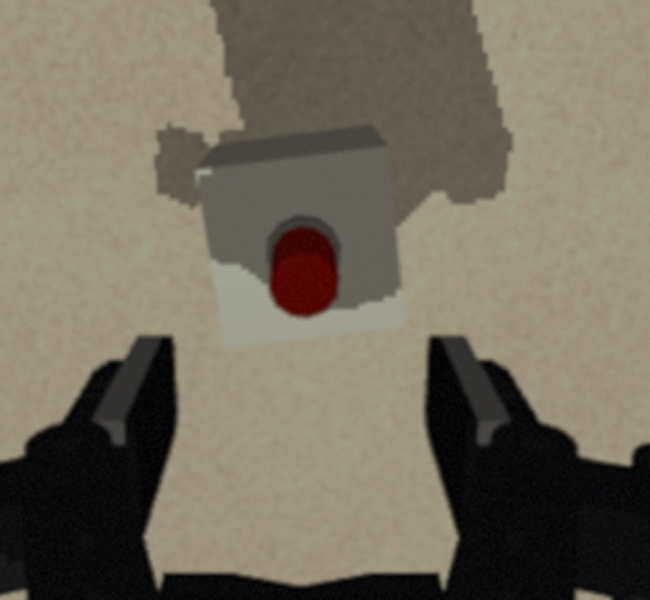

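The picture shows the knob top at crop (305,282), between the fingers. The green tab at (240,171) in the scene view matches the ajar frame, about 0.08 rad.

Run:
```python
from fb import *
s=st()
top=at_z("wrist",(262-.3,212.5),90); col=at_z("wrist",(140+304*.4-.3,100+252*.4),60); print(top.round(1),col.round(1))
x,y=(top[:2]); plan(x,y,40,87.4,n=5)
```

```text
t19.52 [461.6 231.3 110.1] rpy [180.   -0.   87.4] F [-0.4 -0.1 -0.2] w51.4 q [-0.65  0.58  0.2   1.98 -0.2   0.6   1.2 ]
[458.8 232.6  90. ] [459.5 232.4  60. ]
[0.004, -0.011, 0.28, 0.0, -0.0, 0.0],[0.004, -0.011, 0.28, 0.0, -0.0, 0.0],[0.004, -0.011, 0.28, 0.0, -0.0, 0.0],[0.004, -0.011, 0.28, 0.0, -0.0, 0.0],[0.004, -0.011, 0.28, 0.0, -0.0, 0.0],
```

Call:
apply_moves:
  series:
    - [[0.004,-0.01,0.35,0,0,0],[0.004,-0.01,0.4,0,0,0],[0.004,-0.01,0.35,0,0,0],[0.004,-0.01,0.2,0,0,0],[0.004,-0.01,0.1,0,0,0]]

```text
clock: 20.15
eef_pos: [459.1, 232.4, 39.7]
tool_rot: [-3.141, 0.0, 1.526]
force: [-1.2, -0.7, -0.0]
width: 51.3
```

Call:
apply_moves:
  series:
    - [[0,0,0,0,0,0],[0,0,0,0,0,0],[0,0,0,0,0,0],[0,0,0,0,0,0],[0,0,0,0,0,0]]
  claw: -1

```text
clock: 20.78
eef_pos: [459.5, 232.6, 40.7]
tool_rot: [3.141, -0.001, 1.525]
force: [-0.2, 0.3, 6.2]
width: 17.7
```

Call:
apply_moves:
  series:
    - [[0,0,-0.1,0,0,0],[0,0,-0.3,0,0,0],[0,0,-0.5,0,0,0],[0,0,-0.5,0,0,0],[0,0,-0.4,0,0,0]]

```text
clock: 21.4
eef_pos: [459.4, 232.6, 131.9]
tool_rot: [3.141, -0.001, 1.525]
force: [0.8, 0.5, -1.0]
width: 17.5
```

Run:
```python
from fb import *
b=(524,-35,-.045); h=T(b,[(-70,0,52)])[0]; print(h.round(1)); st()
plan(h[0],h[1],135,87.4,n=10)
```

```text
[454.1 -31.9  52. ]
t21.40 [459.4 232.6 131.9] rpy [179.9  -0.   87.4] F [ 0.8  0.5 -1. ] w17.5 q [-0.67  0.54  0.22  1.97 -0.19  0.65  1.19]
[-0.529, 0.013, -0.007, 0.001, -0.001, 0.0],[-0.529, 0.013, -0.006, 0.001, -0.001, 0.0],[-0.529, 0.013, -0.006, 0.001, -0.001, 0.0],[-0.529, 0.013, -0.006, 0.001, -0.001, 0.0],[-0.529, 0.013, -0.006, 0.001, -0.001, 0.0],
[-0.529, 0.013, -0.006, 0.001, -0.001, 0.0],[-0.529, 0.013, -0.006, 0.001, -0.001, 0.0],[-0.529, 0.013, -0.006, 0.001, -0.001, 0.0],[-0.529, 0.013, -0.006, 0.001, -0.001, 0.0],[-0.529, 0.013, -0.006, 0.001, -0.001, 0.0],
```

Pin held: the width is 17.7 mm and it lifted clear. I'll carry it over the hole.

Call:
apply_moves:
  series:
    - [[-0.3,0.013,0,0,0,0],[-0.6,0.013,0,0,0,0],[-0.7,0.013,0,0,0,0],[-0.7,0.013,0,0,0,0],[-0.7,0.013,0,0,0,0]]

```text
clock: 22.02
eef_pos: [454.5, 80.0, 129.5]
tool_rot: [-3.14, 0.001, 1.525]
force: [-0.1, -0.3, -0.9]
width: 17.8
```

Call:
apply_moves:
  series:
    - [[-0.7,0.013,0,0,0,0],[-0.6,0.013,0,0,0,0],[-0.5,0.013,0,0,0,0],[-0.34,0.013,0,0,0,0],[-0.15,0.013,0,0,0,0]]

```text
clock: 22.65
eef_pos: [452.5, -33.9, 129.7]
tool_rot: [-3.14, 0.001, 1.523]
force: [0.4, 1.2, -0.8]
width: 17.6
```

Call:
apply_moves:
  series:
    - [[0,0,0.1,0,0,0],[0,0,0.06,0,0,0],[0,0,0,0,0,0],[0,0,0,0,0,0],[0,0,0,0,0,0]]

```text
clock: 23.28
eef_pos: [453.7, -31.8, 122.2]
tool_rot: [3.141, -0.0, 1.526]
force: [0.1, 0.1, -0.4]
width: 17.7
```

Run:
```python
from fb import *
s=st(); im=viewer.get_image("wrist"); st(); cv2.imwrite("w9raw.png",im)
X0,Y0=180,120
out=cv2.resize(im[Y0:320,X0:340],(640,600)[:2] if 0 else (480,600),interpolation=cv2.INTER_CUBIC)
sc=np.array([3,3.])
def dr(P,col): q=(proj("wrist",P)+.5-[X0,Y0])*sc; print(q.mean(0).round()); cv2.polylines(out,[q.round().astype(int)],True,col,1,cv2.LINE_AA)
b=(524,-35,-.045);th=np.linspace(0,6.28,24); a=.08
ca,sa=np.cos(a),np.sin(a)
def lidp(r,w,h): # r off axis, w across, h above mid
    r,w,h=map(np.asarray,(r,w,h)); return T(b,np.c_[60-r*ca+h*sa*1,w+0*r,57+r*sa+h*ca])
dr(lidp(130+6.5*np.cos(th),6.5*np.sin(th),4+0*th),(0,0,255))
dr(lidp(np.array([112,112,148,148.]),np.array([-18,18,18,-18.]),np.array([4,4,4,4.])),(0,0,255))
p=s["eef_pos"];c=(p[0],p[1],0)
z0=p[2]+14.3
dr(T(c,np.c_[12*np.cos(th),12*np.sin(th),th*0+z0]),(255,255,0))
dr(T(c,np.c_[5*np.cos(th),5*np.sin(th),th*0+z0-36]),(255,255,0))
dr(T(c,np.c_[2.5*np.cos(th),2.5*np.sin(th),th*0+z0-45]),(255,255,0))
cv2.imwrite("pics/w9.png",np.hstack([out*0+cv2.resize(im[Y0:320,X0:340],(480,600),interpolation=cv2.INTER_CUBIC),out])[:, :800] if 0 else out)
g=viewer.get_image("scene");hsv=cv2.cvtColor(g,cv2.COLOR_BGR2HSV); m=cv2.inRange(hsv,(50,90,30),(75,255,255)); m[:150]=0; m[:,:200]=0;m[:,340:]=0
ys,xs=np.nonzero(m); print("green",len(xs),xs.mean(),ys.mean())
```

```text
t23.27 [453.7 -31.8 122.2] rpy [180.   -0.   87.4] F [ 0.1  0.1 -0.4] w17.7 q [-0.11  0.49  0.17  2.13 -0.16  0.53  1.7 ]
t23.32 [453.7 -31.9 122.2] rpy [180.   -0.   87.4] F [-0.1 -0.2 -0.7] w17.8 q [-0.11  0.49  0.17  2.13 -0.16  0.53  1.7 ]
[242. 254.]
[242. 253.]
[242. 353.]
[242. 289.]
[242. 276.]
green 83 240.48192771084337 171.44578313253012
```

View pics/w9.png

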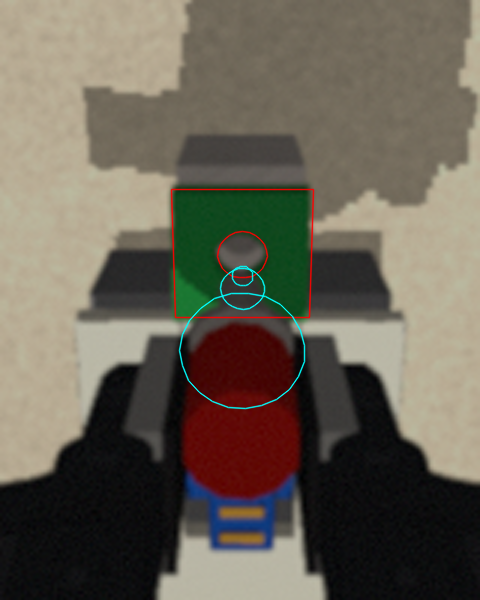

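The picture shows the tab and hole overlays (red) matching exactly, with the hole at crop (242,254). The pin's shaft is not where I predicted it, at (242,280), so I'll check numerically before lowering.

Run:
```python
from fb import *
im=cv2.imread("w9raw.png"); 
for r in range(192,262,2): print(r," ".join("%3d/%3d/%3d"%tuple(im[r,c]) for c in range(243,283,4)))
s=st(); print(find("wrist","pin"),find("wrist","lid_hole"),find("wrist","pin_hole"))
g=viewer.get_image("scene"); print(find("scene","pin"))
x,y,z=s["eef_pos"]
for h in(49,35,20,14,8,0,-10,-20,-30): 
    q=proj("scene",[(x,y,z+h)])[0]; i,j=int(round(q[1])),int(round(q[0])); print(h,q.round(1)," ".join("%3d/%3d/%3d"%tuple(g[i,k]) for k in range(j-5,j+6)))
```

```text
192  30/ 73/ 16  29/ 72/ 10  28/ 71/ 12  30/ 72/ 15  31/ 73/ 15  29/ 72/ 15  31/ 73/ 14  30/ 72/ 13  31/ 72/ 16  26/ 70/  9
194  31/ 73/ 17  31/ 72/ 12  29/ 72/ 16  30/ 73/ 15  29/ 71/ 11  29/ 71/ 15  28/ 71/ 12  29/ 72/ 16  30/ 71/ 15  29/ 72/ 14
196  30/ 72/ 16  31/ 73/ 17  28/ 71/ 14  28/ 72/ 13  27/ 69/ 13  29/ 71/ 13  28/ 71/ 10  30/ 71/ 16  29/ 72/ 16  31/ 73/ 16
198  30/ 73/ 15  28/ 71/ 12  28/ 72/  9  30/ 68/ 23  50/ 66/ 54  38/ 63/ 35  29/ 72/ 16  27/ 71/ 13  27/ 71/ 10  28/ 71/ 14
200  27/ 72/ 11  27/ 70/ 12  28/ 71/ 13  56/ 64/ 60  67/ 68/ 73  64/ 66/ 70  31/ 68/ 22  27/ 72/ 14  28/ 72/ 13  28/ 72/ 13
202  28/ 72/ 13  26/ 71/ 10  34/ 69/ 28  72/ 76/ 80  65/ 68/ 72  64/ 66/ 72  63/ 78/ 66  29/ 71/ 13  30/ 73/ 16  29/ 71/ 14
204  26/ 70/ 10  28/ 71/ 16  34/ 66/ 33  89/ 94/ 99  74/ 78/ 82  81/ 85/ 90  74/ 83/ 80  29/ 73/ 16  28/ 72/ 15  29/ 73/ 15
206  29/ 72/ 14  27/ 71/ 15  29/ 63/ 18  91/ 96/100  87/ 92/ 98  90/ 95/100  51/ 66/ 54  27/ 71/ 13  28/ 72/ 10  30/ 73/ 17
208  29/ 72/ 16  29/ 71/ 15  28/ 66/ 15  66/ 77/ 73  92/ 95/102  78/ 87/ 86  22/ 54/ 11  31/ 72/ 16  28/ 73/
[... 4103 characters left out ...]
80/ 79  78/ 78/ 79  63/ 66/ 69  62/ 63/ 64  62/ 63/ 62  71/ 73/ 72  99/109/112 129/149/154 135/155/161
0 [240.4 157.2]  61/ 64/ 62  65/ 71/ 71  86/ 95/ 96 130/149/153  80/ 88/ 89  63/ 65/ 65  66/ 69/ 69  95/107/110 132/152/156 134/151/158 129/147/152
-10 [240.4 159.9]  84/ 96/ 99  80/ 91/ 94  80/ 90/ 93  81/ 90/ 95  69/ 74/ 77  65/ 65/ 67  68/ 70/ 71  98/109/113 135/153/161 133/152/159 134/152/156
-20 [240.5 162.6]  84/ 95/100  83/ 95/ 98  83/ 93/ 97  70/ 75/ 77  63/ 65/ 66  68/ 68/ 72 100/111/117 138/156/161 138/157/163 134/153/159 132/152/157
-30 [240.6 165.2]  83/ 94/ 96  82/ 93/ 98  84/ 97/ 99  82/ 93/ 94  69/ 70/ 72  64/ 67/ 68  71/ 79/ 82  91/102/107 135/153/159 138/156/162 134/153/159
```

The pixel rows show the grey tapered shaft after all: rows 211–222 at columns 253–267, laterally centred on the hole (columns 252–267). I'll lower in steps, watching the force.

Call:
apply_moves:
  series:
    - [[0,0.008,0.15,0,0,0],[0,0,0.2,0,0,0],[0,0,0.15,0,0,0],[0,0,0.1,0,0,0],[0,0,0.1,0,0,0]]

```text
clock: 24.25
eef_pos: [454.0, -32.1, 86.7]
tool_rot: [-3.141, 0.0, 1.525]
force: [-0.2, 0.3, -0.4]
width: 17.8
```

Call:
apply_moves:
  series:
    - [[0,0,0.08,0,0,0],[0,0,0.08,0,0,0],[0,0,0.08,0,0,0],[0,0,0.08,0,0,0],[0,0,0.06,0,0,0]]

```text
clock: 24.88
eef_pos: [454.1, -32.1, 67.9]
tool_rot: [-3.142, -0.0, 1.525]
force: [-0.0, -0.2, -2.0]
width: 17.7
```

Call:
apply_moves:
  series:
    - [[0,0,0.08,0,0,0],[0,0,0.06,0,0,0],[0,0,0.06,0,0,0],[0,0,0.04,0,0,0],[0,0,0,0,0,0]]

```text
clock: 25.5
eef_pos: [453.9, -32.1, 56.0]
tool_rot: [-3.141, -0.0, 1.525]
force: [0.0, -0.4, -0.3]
width: 17.6
```

Call:
apply_moves:
  series:
    - [[0,0,0.03,0,0,0],[0,0,0.03,0,0,0],[0,0,0.03,0,0,0],[0,0,0,0,0,0],[0,0,0,0,0,0]]

```text
clock: 26.12
eef_pos: [454.0, -32.1, 51.6]
tool_rot: [-3.141, -0.0, 1.525]
force: [-1.6, 0.2, 1.2]
width: 17.6
```

Call:
apply_moves:
  series:
    - [[0,0,0.03,0,0,0],[0,0,0.03,0,0,0],[0,0,0.03,0,0,0],[0,0,0,0,0,0],[0,0,0,0,0,0]]

```text
clock: 26.75
eef_pos: [453.8, -32.0, 47.1]
tool_rot: [-3.141, -0.0, 1.525]
force: [-1.8, -0.3, 2.7]
width: 17.7
```

Call:
apply_moves:
  series:
    - [[0,0,0.03,0,0,0],[0,0,0.03,0,0,0],[0,0,0.02,0,0,0],[0,0,0,0,0,0],[0,0,0,0,0,0]]

```text
clock: 27.38
eef_pos: [453.9, -32.0, 45.8]
tool_rot: [3.14, -0.001, 1.525]
force: [-7.9, 1.0, 39.7]
width: 17.7
```

A rigid stop at TCP z 45.8 with 40 N; the prediction for pin fully home was about 46. I'll ease off slightly and verify by camera.

Call:
apply_moves:
  series:
    - [[0,0,-0.02,0,0,0],[0,0,0,0,0,0],[0,0,0,0,0,0],[0,0,0,0,0,0],[0,0,0,0,0,0]]

```text
clock: 28.0
eef_pos: [453.9, -32.1, 46.1]
tool_rot: [3.141, -0.001, 1.525]
force: [-6.8, 1.1, 30.5]
width: 17.6
```

Run:
```python
from fb import *
s=st(); im=viewer.get_image("wrist"); g=viewer.get_image("scene"); st(); cv2.imwrite("w10raw.png",im); cv2.imwrite("s10raw.png",g)
b=(524,-35,-.045)
def lidp(a,r,w,h): return T(b,[(60-r*np.cos(a)+h*np.sin(a),w,57+r*np.sin(a)+h*np.cos(a))])
for a in(0,.022,.04,.08):
    print(a,"tab far-edge corners",proj("wrist",np.vstack([lidp(a,148,-18,4),lidp(a,148,18,4)])).round(1).tolist(),"scene corners",proj("scene",np.vstack([lidp(a,148,-18,4),lidp(a,148,18,4),lidp(a,148,-18,-4)])).round(1).tolist())
def grn(i): h=cv2.cvtColor(i,cv2.COLOR_BGR2HSV); return cv2.inRange(h,(50,90,30),(75,255,255))
m=grn(im); 
ys,xs=np.nonzero(m); print("wrist green x",xs.min(),xs.max(),"top rows",[(c,int(np.nonzero(m[:,c])[0].min())) for c in range(xs.min()+2,xs.max(),8)])
r=np.nonzero(m[ys.min()+4])[0]; print("row",ys.min()+4,r.min(),r.max())
m=grn(g);m[:150]=0;m[:,:200]=0;m[:,340:]=0; ys,xs=np.nonzero(m); print("scene green",xs.min(),xs.max(),ys.min(),ys.max(),len(xs),[(int(c),int(ys[xs==c].min()),int(ys[xs==c].max())) for c in np.unique(xs)])
# collar vs tab: red knob lowest row in scene
h=cv2.cvtColor(g,cv2.COLOR_BGR2HSV); m=cv2.inRange(h,(0,120,40),(8,255,255))|cv2.inRange(h,(172,120,40),(180,255,255)); m[:, :225]=0;m[:,258:]=0;m[:140]=0;m[200:]=0
ys,xs=np.nonzero(m); print("red",len(xs),xs.min() if len(xs) else 0,xs.max() if len(xs) else 0,ys.min() if len(xs) else 0,ys.max() if len(xs) else 0)
print("pred knob bottom z66 home / +10:",proj("scene",[(454.1,-31.9,66),(454.1,-31.9,76),(454.1,-31.9,96)]).round(1).tolist())
```

```text
t28.00 [453.9 -32.1  46.1] rpy [180.   -0.   87.4] F [-6.8  1.1 30.5] w17.6 q [-0.07  0.64  0.11  2.18 -0.2   0.33  1.74]
t28.10 [453.9 -32.   46.1] rpy [180.   -0.   87.4] F [-6.6  1.1 29.9] w17.7 q [-0.07  0.64  0.11  2.18 -0.2   0.33  1.74]
0 tab far-edge corners [[228.1, 207.5], [292.8, 207.5]] scene corners [[233.0, 172.5], [242.3, 168.6], [233.1, 174.5]]
0.022 tab far-edge corners [[227.5, 209.6], [293.4, 209.6]] scene corners [[233.0, 171.7], [242.3, 167.8], [233.0, 173.7]]
0.04 tab far-edge corners [[227.0, 211.5], [293.9, 211.4]] scene corners [[233.0, 171.0], [242.4, 167.1], [233.0, 173.0]]
0.08 tab far-edge corners [[225.8, 216.1], [295.1, 216.0]] scene corners [[233.0, 169.6], [242.4, 165.7], [233.0, 171.6]]
wrist green x 229 291 top rows [(231, 206), (239, 206), (247, 206), (255, 206), (263, 206), (271, 206), (279, 206), (287, 206)]
row 210 229 291
scene green 234 247 172 178 43 [(234, 174, 175), (235, 173, 176), (236, 172, 177), (237, 173, 178), (238, 176, 178), (239, 176, 178), (240, 176, 178), (241, 176, 177), (242, 176, 176), (243, 176, 176), (244, 175, 176), (245, 172, 176), (246, 173, 175), (247, 174, 175)]
red 42 239 243 163 174
pred knob bottom z66 home / +10: [[240.8, 172.0], [240.8, 169.5], [240.6, 164.3]]
```

The tab edge sits at wrist row 206, against a prediction of 207.5 shut and 216 ajar. The knob base sits at its home height. A steady 30 N press runs through the collar, so I'm handing in.

```bash
python3 -c "
from h import *
print(ctrl.finish_job()); st()"
```

```text
the job is handed in; nothing more can be done
None
the job is handed in; nothing more can be done
```

I plugged the small blue block into the socket and swung the frame down. I then put the locking pin through the tab hole into the boss and handed the job in at about 28 s, still pressing it down. No verdict was reported.

**Last checks:**
- **Block:** it seated at the predicted height (TCP 30.8 mm measured, 31 mm predicted) and I pressed it with 17 N. The picture taken after release showed it flat and centred.
- **Frame:** the tab's edge was at wrist row 206. The prediction was 207.5 for fully shut and 216 for ajar.
- **Pin:** it stopped hard at TCP 46 mm, where fully home was expected. In the scene view the knob was at its home height, to within about 2 mm. The gripper still held the knob and was pushing down through the collar with about 30 N.
- **Rack, jar and carton:** I kept clear of them, but did not measure them again at the end.

**What failed or disagreed:**
- **First grasp:** it closed on nothing. The pictures put the fingertips about 32 mm behind the reported TCP, so I worked with that offset afterwards.
- **First wrist measurement:** I took it while the arm was still swinging, so it was about 8–11 mm off in y. I repeated it once the arm was still.
- **Knob width:** it read 17.7 mm in the grip, against the stated 20 mm.
- **Pin height in the grip:** before insertion, one camera estimate was about 5 mm higher than the height I had assumed. The hard stop agreed with the assumed height.
- **Peak push:** it briefly reached 39.7 N, through the fingers and the pin rather than the gripper's body, and I then eased it to 30 N.

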